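# Draw the bottom heel-lift blank from the gravity magazine and nip it in the bench clamp

## Robot

A 7-joint arm with a two-finger parallel gripper is mounted at the origin on the work surface. World frame = base frame: x ahead of the robot, y to its left, z up, the work surface at z = 0. Lengths are in m, angles in rad, forces in N, time in s.
With the tool pointing down it reaches from about 0.35 to 0.9 m from the base axis. Payload 8.1 kg.
Tool frame: the origin (TCP) lies midway between the tips of the shut fingers; the grasp point (between the pads) lies 19 mm behind it; z points along the fingers, y is the direction in which the jaws open and shut (so a half turn about z gives the same grasp; the last joint's range is limited). The gripper opens to 85 mm and grips with 20 to 120 N. Pads are 22 mm wide; open, the fingers measure 114 mm over their backs; the gripper's body (76 mm by 85 mm) begins 54 mm behind the grasp point. The pads swing forward as they close: fully open they stand 13 mm farther back than shut.
Start: joints at [1.165, 0.434, 0.025, 1.573, -0.012, 1.134, -0.075], TCP at [0.186, -0.597, 0.231] pointing down, gripper open.
Joint ranges: [-2.62, 2.62], [-0.44, 2.09], [-1.27, 1.32], [0.08, 2.57], [-1.32, 4.46], [0.12, 2], [-2.74, 2.74]. Speed limits (rad/s): [2.22, 2.22, 3.01, 3.01, 3.14, 3.14, 3.14].

## Interface

Orientations are given as a unit quaternion [x, y, z, w].
In Python, from plant import env gives the robot as it stands. The module is installed in compiled form; this text tells all that it offers.
- The arm moves only by the tool arm_command, never from a script. Its argument "targets" is a list of rows, each a list of 2 entries, a list of its own where there are three numbers: the shift along the world's x, y, z in mm, then the turn about the world's z in rad. A call has 1 to 12 rows; each row shifts and turns the commanded pose from where the row before left it; what a row does not reach is not made up. A row lasts 1/12 s, in which the tool goes at most 41.7 mm and 7.16 degrees, less where a joint would pass 70% of its speed; a pose out of reach is approached as far as the arm can. A call with a gripper value outside its range is refused whole. "jaw" is the finger opening in mm, from 0 to 85.4, set as the call begins (left out, the last holds). The fingers move at their own pace and stop on an object; "newtons" is the grip in N (left out, the last holds). Time passes only in rows, so rows that do not move let the fingers close. It gives the time, the measured TCP pose, the force and the opening at its end, in the units of the state.
- env.get_state(): the state, without advancing time (a new reading comes with each control period).
- env.get_image(name): name is "scene" or "top" or "wrist"; returns a dict with "image" (384x512x3 uint8, red, green, blue), "fx", "fy", "cx", "cy" (pixels), "R" (3x3) and "t" (3): a world point X has camera coordinates R X + t. Camera axes: x right, y down, z forward; pixel columns grow to the right and rows downward; lengths in m; the calibration is good to about 2 mm. A picture is of the moment at which its call begins. There is no depth.
- env.hand_in(): hands the job in, once; it reports no verdict.
The state is a dict: "time": time; "joints": joint angles; "dq": joint speeds; "joint_efforts": joint torques, N m; "tool_pos": TCP position; "ee_rot": TCP orientation; "wrist_force": force on the tool from outside, world axes, zero at the start; "torque": the same for the moment, N m; "finger_gap": opening from 0.0 (shut) to 1.0 (fully open).
Only numpy, scipy, OpenCV 4.12 (cv2) and the standard library are available. Lean on these libraries where they do the work, as an engineer would, in place of code of your own. Each camera call takes 0.05 s, during which the arm holds its last target.

## Task

Take the next heel-lift blank for grinding: draw the bottom one straight out through the foot of the gravity magazine, so that the others stay in and drop down in its place, and lay it flat, not dropped, on the bed of the bench clamp, centred across the jaws so that its square end overhangs on the robot's side and its rounded heel end overhangs out past the bench edge. Then push the sliding jaw up until the blank is held snugly, flat and square between both jaws, and let go. Leave the other parts on the bench alone.

Things in the scene. Friction and masses are not known exactly. Their poses are not given: they have to be found in the camera images.
- magazine: Upright aluminium gravity magazine fixed to the bench, open-topped, holding four flat blanks. Origin: on the bench under the channel's middle; its -x points out of the front, the way blanks come out. Channel inside 155 (x) by 64 mm (y), floor 14 mm above the bench, walls to 88 mm, flared mouth to 101 mm. Foot plate 110 mm wide, 8 mm high, ends at x = -87 mm.
- gate (a point): Mid-front of the magazine's outer face (x = -81 mm) at floor height, 14 mm above the bench. The gate is 24 mm high: one blank fits under the two lips above, not two. From it a run-out tongue 36 mm wide at floor height reaches out to magazine x = -192 mm; a blank's sides overhang it by 12 mm each.
- blank1: Bottom blank: flat orange polyurethane, 150 (its x) by 60 (y) by 16 mm thick, about 160 g. The -x end is cut square; the +x (heel) end has corners rounded to 20 mm. Origin: middle of its underside. At the start its square end stands 46 to 55 mm out of the magazine's front, long axis along the channel. Pulling it takes up to about 10 N.
- square_end (a point): Middle of blank1's square end face (75 mm from its origin along -x, half way up its thickness).
- heel_end (a point): Middle of blank1's rounded heel end (75 mm from its origin along +x, half way up its thickness).
- blank2: Second blank from the bottom, the same shape, fully inside the magazine; origin at the middle of its underside, at first 30 mm above the bench; drops to the floor, 14 mm above the bench, when blank1 has gone.
- blank3: Third blank, the same, lying on blank2.
- blank4: Top blank, the same, lying on blank3.
- clamp: Cast iron clamp fixed on the bench's far edge. Origin: on the bench under the bed; x points away from the robot over the edge (as the room's x), jaws close along y. Flat bed x -30 to +30, y -88 to +126 mm, top 40 mm above the bench. Jaws 54 mm wide in x: fixed jaw at the -y end, face at y = -50 mm, top 66 mm above the bench; sliding jaw on the +y side.
- bed (a point): On the bed's top surface, above the clamp's origin (40 mm above the bench).
- fixed_face (a point): Middle of the fixed jaw's face (looks to +y).
- jaw (a joint): Travel of the sliding jaw in m: 0 fully open (face at clamp y = +60 mm, opening 110 mm), grows as it is pushed towards -y; opening = 110 mm minus travel, so it nips a 60 mm blank at 0.050. Starts at 0 to 0.030. Slides with about 4 N of friction and stays where it is left.
- jaw_face (a point): Middle of the sliding jaw's face (looks to -y), moves with the jaw.
- jaw_back (a point): Middle of the sliding jaw's flat back face, 32 mm behind its front face in +y; the back is 54 mm wide and reaches from 41 to 71 mm above the bench (a small release tab on the jaw's top reaches 75 mm): push here towards -y.
- pylon: Bystander: bead-blasted titanium ankle pylon tube, 212 mm long, 30 mm tube, with a 40 mm square clamp at one end, lying on the bench. Origin: on the bench under its middle; long axis x.
- coupling: Bystander: black anodized rotation coupling, a 60 mm round body with a square stub on top, 50 mm high. Origin: middle of its underside.
- collar: Bystander: brass alignment collar, a ring 64 mm across and 18 mm high. Origin: middle of its underside.
- wedge: Bystander: finished heel wedge 92 mm long, 55 mm wide, tapering from 28 to 6 mm. Origin: middle of its underside.
Things that resemble listed ones, but are neither listed nor needed, are in the scene too. Leave any black or yellow look-alike of the blank4 alone.

How it is judged:
On the way, in this order (a step that is already met when the one before it is completed fails the run):
1. the bottom blank is clear of the magazine's front and the next one has dropped flat onto the magazine's floor (x of heel_end in the frame of gate below 0 m and z of blank2 in the frame of magazine below 0.018 m and angle between blank2's own z axis and vertical below 0.04 rad), for 0.2 s.
2. the blank lies flat on the clamp's bed between the jaws, at rest and let go (z of blank1 in the frame of bed between -0.003 and 0.003 m and angle between blank1's own z axis and vertical below 0.05 rad and x of blank1 in the frame of bed between -0.028 and 0.028 m and linear speed of blank1 below 0.02 m/s and contact force between the fingers and blank1 below 0.1 N and y of blank1 in the frame of bed between -0.025 and 0.03 m), for 0.2 s.
At the end, for the whole second after the job is handed in: blank1 flat and still on the clamp's bed, square (0.06 rad), within 28 mm of mid-bed in x, heel end outward, within 4 mm of the fixed jaw; jaw travel 48 to 53 mm; the other blanks in the magazine, one thickness lower, blank2 within 25 mm of its middle, the rest 15 mm (value of joint jaw between 0.048 and 0.053 m and velocity of joint jaw below 0.005 m/s and z of blank1 in the frame of bed between -0.003 and 0.003 m and angle between blank1's own z axis and vertical below 0.05 rad and x of blank1 in the frame of bed between -0.028 and 0.028 m and x of heel_end in the frame of bed above 0.03 m and angle between the x axis of blank1 and the x axis of clamp, either way round below 0.06 rad and y of blank1 in the frame of bed between -0.024 and -0.016 m and linear speed of each of blank1, blank2 below 0.02 m/s and z of blank2 in the frame of magazine below 0.018 m and z of blank3 in the frame of magazine below 0.034 m and z of blank4 in the frame of magazine below 0.05 m and horizontal distance between blank2 and magazine below 0.025 m and horizontal distance between each of blank3, blank4 and magazine below 0.015 m); the robot touches nothing.
It fails at once if the blank is dropped (falls free faster than 0.7 m/s, some 25 mm) (linear speed of blank1 above 0.7 m/s and contact force between the fingers and blank1 below 0.05 N).
It fails at once if another blank is pulled out of the magazine (horizontal distance between any of blank2, blank3, blank4 and magazine above 0.04 m or z of blank4 in the frame of magazine above 0.09 m).
It fails at once if a bystander is moved by more than 20 mm (distance of any of pylon, coupling, collar, wedge from where it was at the start of the episode above 0.02 m).
It also fails if it takes over 54 s, if anything falls off the work surface, if the arm or the gripper's body presses on something with over 40 N, if the wrist force passes 120 N, or if a joint passes its speed limit or range.

## Working session

There is one attempt and no reset: what is moved stays moved. The work goes in short steps, Python scripts to look and compute and a tool call to move; the robot and the scene stay as the last step left them, time stands still between calls to the robot, and variables do not carry over. Pictures are saved under pics/ and viewed, and the job is handed in when it is done.

Besides the shell and the picture viewer there is one more tool, called after ">>>" by a JSON object that holds its "api" and its "payload", one argument or row to a line. arm_command: Moves the arm, as the interface text tells. Its arguments: {"type":"object","properties":{"targets":{"type":"array","items":{"type":"array"}},"jaw":{"type":"number"},"newtons":{"type":"number"}},"required":["targets"]}

```bash
mkdir -p pics; cat > h.py <<'E'
import numpy as np, cv2
from plant import env
def snap(n,tag):
    d=env.get_image(n); cv2.imwrite(f'pics/{tag}.png',d['image'][:,:,::-1]); 
    np.savez(f'pics/{tag}.npz',**d); return d
def proj(d,X):
    c=np.array(d['R'])@np.array(X,float)+np.array(d['t']); return d['fx']*c[0]/c[2]+d['cx'], d['fy']*c[1]/c[2]+d['cy']
def ray(d,u,v,z):
    R=np.array(d['R']);t=np.array(d['t']); o=-R.T@t; r=R.T@np.array([(u-d['cx'])/d['fx'],(v-d['cy'])/d['fy'],1])
    return o+r*(z-o[2])/r[2]
def load(tag): return dict(np.load(f'pics/{tag}.npz'))
E
python3 - <<'E'
from h import *
for n in ['scene','top','wrist']:
    d=snap(n,n+'0'); print(n,-np.array(d['R']).T@np.array(d['t']),d['fx'])
print(env.get_state())
E
```

```text
scene [ 1.33996305 -0.77464647  0.89744607] 480.3038159689497
top [0.20692163 0.10669761 1.44669833] 433.2022516498999
wrist [ 0.25337455 -0.57580661  0.37370329] 276.799979626146
{'time': 0.15, 'joints': array([ 1.16537849,  0.43507589,  0.02498099,  1.57387931, -0.01161835,
        1.13397728, -0.07509587]), 'dq': array([ 0.00155398, -0.00184516, -0.00191593, -0.0028143 ,  0.00154255,
        0.00032662,  0.00112244]), 'joint_efforts': array([ 2.00935960e-03, -6.70881844e+01,  1.02594081e+00, -3.16446269e+01,
        1.55790942e-02,  8.99974460e-03, -6.04335628e-05]), 'tool_pos': array([ 0.18622866, -0.59621909,  0.23070166]), 'ee_rot': array([ 9.88565287e-01,  1.50792295e-01, -1.37321897e-04, -5.81312229e-04]), 'wrist_force': array([ 0.2115725 , -0.7533877 ,  0.21950265]), 'torque': array([-0.00761845,  0.04463616, -0.02087884]), 'finger_gap': 0.9987912490111668}
```

View pics/scene0.png

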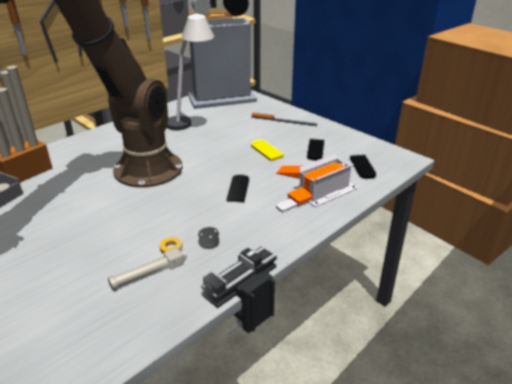

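View pics/top0.png

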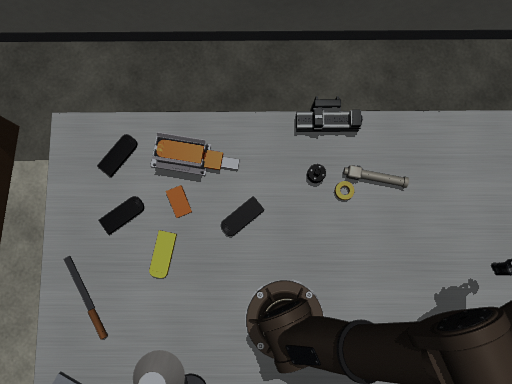

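View pics/wrist0.png

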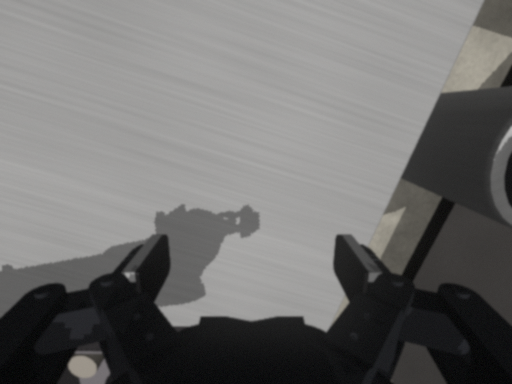

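```bash
python3 - <<'E'
from h import *
a=cv2.imread('pics/top0.png')
c=cv2.resize(a[120:190,140:250],None,fx=7,fy=7,interpolation=cv2.INTER_CUBIC);cv2.imwrite('pics/c1.png',c)
c=cv2.resize(a[90:150,285:370],None,fx=9,fy=9,interpolation=cv2.INTER_CUBIC);cv2.imwrite('pics/c2.png',c)
a=cv2.imread('pics/scene0.png')
c=cv2.resize(a[150:220,265:365],None,fx=8,fy=8,interpolation=cv2.INTER_CUBIC);cv2.imwrite('pics/c3.png',c)
c=cv2.resize(a[240:310,195:285],None,fx=8,fy=8,interpolation=cv2.INTER_CUBIC);cv2.imwrite('pics/c4.png',c)
E
```

```text
(no output)
```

View pics/c1.png

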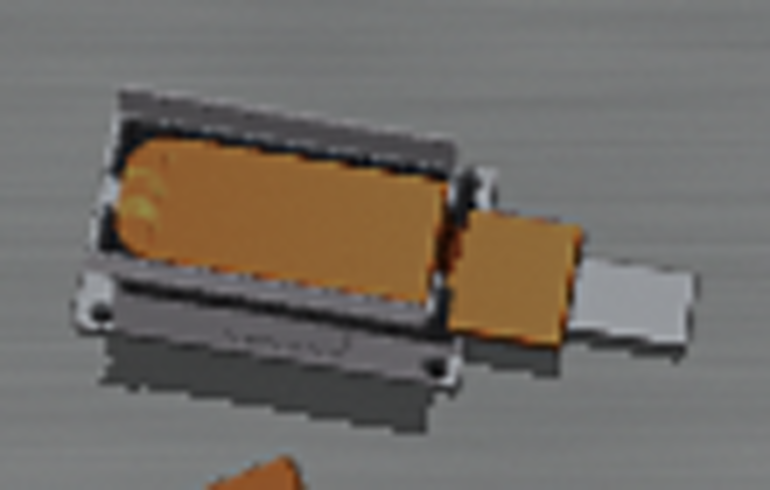

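View pics/c2.png

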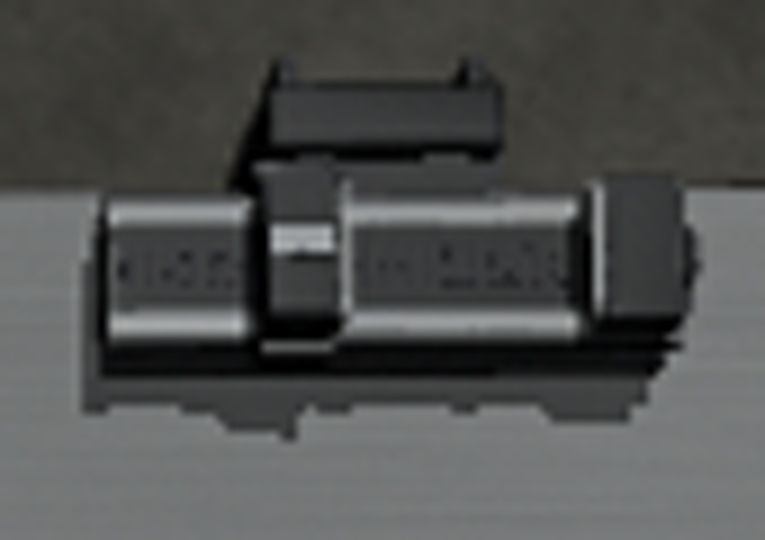

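View pics/c3.png

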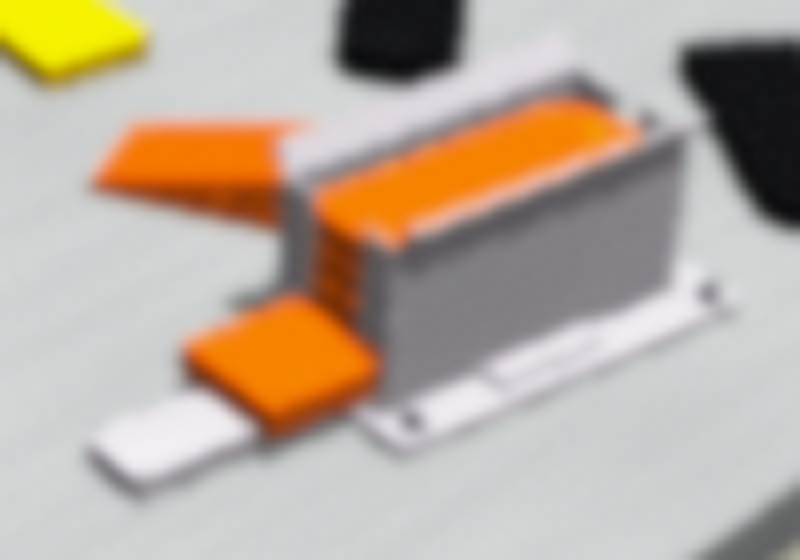

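View pics/c4.png

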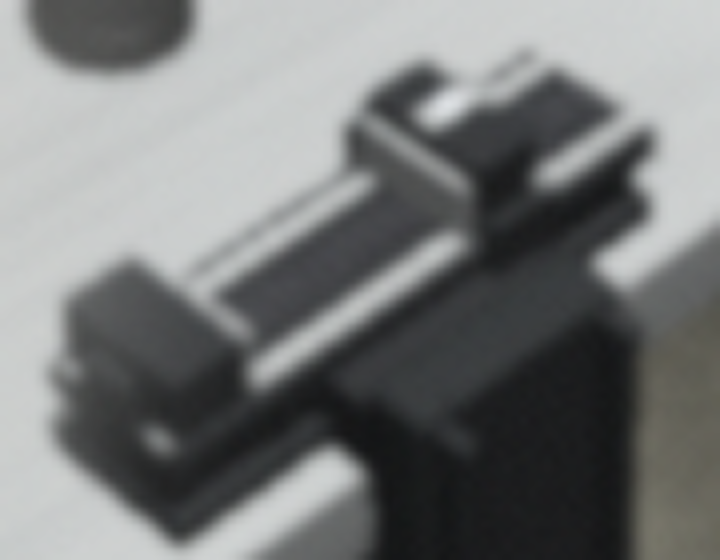

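```bash
python3 - <<'E'
from h import *
from scipy.optimize import least_squares
T=load('top0');S=load('scene0')
def f(u,o,k): return [(u[i]+.5)/k-.5+o[i] for i in (0,1)]
t=lambda u,v:f((u,v),(140,120),7)
s=lambda u,v:f((u,v),(265,150),8)
# magazine-frame pts; e = protrusion end x unknown
def model(p):
    x,y,a,e,e4=p; c,n=np.cos(a),np.sin(a)
    W=lambda X,Y,Z:[x+c*X-n*Y,y+n*X+c*Y,Z]
    o=[(T,W(-.192,.018,.014),t(688,345)),(T,W(-.192,-.018,.014),t(697,270)),
       (T,W(e,.03,.030),t(562,345)),(T,W(e,-.03,.030),t(582,230)),
       (T,W(e4,.03,.078),t(422,303)),(T,W(e4,-.03,.078),t(447,182)),
       (S,W(-.192,.018,.014),s(90,448)),(S,W(-.192,-.018,.014),s(138,490)),
       (S,W(e,.03,.030),s(187,352)),(S,W(e,-.03,.030),s(278,412)),
       (S,W(-.087,-.055,.008),s(402,452))]
    return o
# sign of y side: check both
def res(p,sg):
    r=[]
    for d,X,u in model(p):
        r+=list(np.array(proj(d,X))-u)
    return np.array(r)
for a0 in (1.4,):
    r=least_squares(res,[.5,.4,a0,-.131,-.075],args=(1,),loss='soft_l1')
    print(r.x,r.cost); print(res(r.x,1).reshape(-1,2).round(1).tolist())
# clamp
t2=lambda u,v:f((u,v),(285,90),9); s2=lambda u,v:f((u,v),(195,240),8)
def m2(p):
    x,y,j=p
    W=lambda X,Y,Z:[x+X,y+Y,Z]
    fj=.060-j
    return [(T,W(-.030,.126,.040),t2(105,343)),(T,W(.030,.126,.040),t2(105,197)),
     (T,W(-.027,-.050,.066),t2(600,318)),(T,W(.027,-.050,.066),t2(600,180)),
     (T,W(-.027,fj,.071),t2(343,325)),(T,W(.027,fj,.071),t2(343,180)),
     (S,W(-.027,-.050,.066),s2(130,262)),(S,W(.027,-.050,.066),s2(245,345)),
     (S,W(-.027,fj,.071),s2(360,112)),(S,W(.027,fj,.071),s2(475,190))]
def r2(p): return np.concatenate([np.array(proj(d,X))-u for d,X,u in m2(p)])
r=least_squares(r2,[.65,-.1,.02],loss='soft_l1'); print(r.x,r.cost); print(r2(r.x).reshape(-1,2).round(1).tolist())
E
```

```text
[ 0.5390205   0.33654729  1.42004189 -0.13312898 -0.0730014 ] 1.7273291640553936
[[-0.1, -0.2], [0.2, 0.2], [-0.3, -0.1], [-0.3, -1.1], [0.3, 0.3], [-0.3, -0.3], [-0.7, -0.4], [0.3, -0.3], [-0.7, -0.3], [-0.1, 0.7], [0.1, 0.1]]
[ 0.65424681 -0.17723006  0.01491909] 3.8670824672163637
[[1.1, 0.6], [0.8, -0.4], [0.4, -0.0], [-0.2, -0.4], [0.3, -1.1], [-0.2, -0.8], [0.5, -0.8], [0.5, -0.3], [-0.5, -1.3], [-0.4, -1.1]]
```

>>> {"api": "arm_command", "payload": {
  "targets": [
    [[14,33,0],0.046],
    [[14,33,0],0.046],
    [[14,33,0],0.046],
    [[14,33,0],0.046],
    [[14,33,0],0.046],
    [[14,33,0],0.046],
    [[14,33,0],0.046],
    [[14,33,0],0.046],
    [[14,33,0],0.046],
    [[14,33,0],0.046],
    [[14,33,0],0.046],
    [[14,33,0],0.046]
  ],
  "jaw": 78,
  "newtons": 60
}}

```text
time: 1.15
tool_pos: [0.3545, -0.1989, 0.2314]
ee_rot: [0.91, 0.415, -0.0, 0.0]
wrist_force: [0.6, -0.8, 1.0]
finger_gap: 0.913
```

>>> {"api": "arm_command", "payload": {
  "targets": [
    [[14,33,0],0.046],
    [[14,33,0],0.046],
    [[14,33,0],0.046],
    [[14,33,0],0.046],
    [[14,33,0],0.046],
    [[14,33,0],0.046],
    [[14,33,0],0.046],
    [[14,33,0],0.046],
    [[14,33,0],0.046],
    [[14,33,0],0.046],
    [[14,33,0],0.046],
    [[0,0,0],0]
  ]
}}

```text
time: 2.15
tool_pos: [0.5093, 0.1698, 0.2314]
ee_rot: [0.774, 0.633, 0.002, -0.002]
wrist_force: [-0.6, 0.9, 0.7]
finger_gap: 0.915
```

>>> {"api": "arm_command", "payload": {
  "targets": [
    [[4,14,-20],0.016],
    [[4,14,-20],0.016],
    [[3,13,-30],0.016],
    [[0,0,-20],0],
    [[0,0,0],0],
    [[0,0,0],0]
  ]
}}

```text
time: 2.65
tool_pos: [0.5186, 0.2029, 0.1406]
ee_rot: [0.762, 0.648, -0.001, -0.0]
wrist_force: [-0.1, -0.6, 0.2]
finger_gap: 0.914
```

```bash
python3 - <<'E'
from h import *
d=snap('wrist','w1'); S=snap('scene','s1')
s=env.get_state();print(s['tool_pos'],2*np.arctan2(s['ee_rot'][1],s['ee_rot'][0]))
x,y,a=.539,.3365,1.42;c,n=np.cos(a),np.sin(a)
im=d['image'][:,:,::-1].copy()
for X,Y,Z in [(-.133,.03,.03),(-.133,-.03,.03),(-.192,.018,.014),(-.192,-.018,.014)]:
    u=proj(d,[x+c*X-n*Y,y+n*X+c*Y,Z]);print(u);cv2.circle(im,tuple(int(round(q)) for q in u),3,(255,0,0),1)
cv2.imwrite('pics/w1o.png',im)
E
```

```text
[0.51999498 0.20330899 0.14260117] 1.4079765632174326
(np.float64(219.39717475688298), np.float64(184.94714302939772))
(np.float64(282.679010136736), np.float64(184.22864965774068))
(np.float64(234.83889748469323), np.float64(234.566247520579))
(np.float64(268.72729083052957), np.float64(234.21576780512135))
```

View pics/w1o.png

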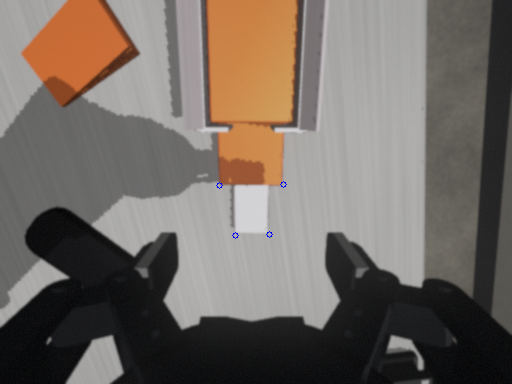

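View pics/s1.png

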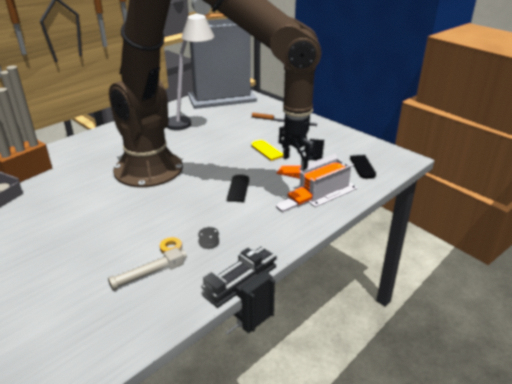

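```bash
python3 - <<'E'
from h import *
d=load('s1');im=d['image'][:,:,::-1]
c=cv2.resize(im[100:220,260:360],None,fx=5,fy=5,interpolation=cv2.INTER_CUBIC);cv2.imwrite('pics/c5.png',c)
s=env.get_state();p=s['tool_pos']
W=load('w1');o=-W['R'].T@W['t'];print(o,W['R'][2])
for z in (0,.05,.08,.1,.143): print(z,[(q-k)*5 for q,k in zip(proj(d,[o[0],o[1],p[2]+z]),(260,100))],[(q-k)*5 for q,k in zip(proj(d,p+[0,0,z]),(260,100))])
E
```

```text
[0.53089867 0.27148981 0.28362989] [-0.04686001 -0.27097093 -0.96144625]
0 [np.float64(257.4037860136647), np.float64(304.8095858965495)] [np.float64(172.53114813629907), np.float64(337.59662759741514)]
0.05 [np.float64(262.40875217309593), np.float64(234.54890931265084)] [np.float64(176.05336105726622), np.float64(266.31536631013194)]
0.08 [np.float64(265.50120538117994), np.float64(191.13645700373553)] [np.float64(178.23114038687834), np.float64(222.242262013675)]
0.1 [np.float64(267.6015203696534), np.float64(161.6518316479025)] [np.float64(179.71087972462442), np.float64(192.29583664482618)]
0.143 [np.float64(272.2256969260013), np.float64(96.7367526757549)] [np.float64(182.97060792184766), np.float64(126.32664552392924)]
```

View pics/c5.png

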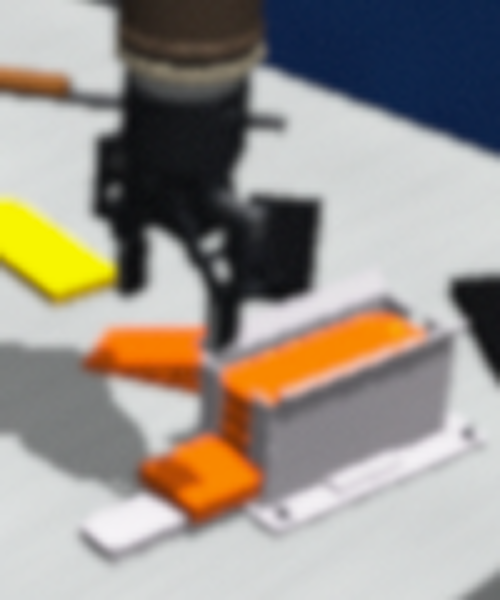

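>>> {"api": "arm_command", "payload": {
  "targets": [
    [[0,4,-20],0.012],
    [[0,3,-30],0],
    [[0,0,-30],0],
    [[0,0,-25],0],
    [[0,0,-15],0],
    [[0,0,-8],0],
    [[0,0,-4],0],
    [[0,0,0],0],
    [[0,0,0],0]
  ]
}}

```text
time: 3.5
tool_pos: [0.5203, 0.2108, 0.0107]
ee_rot: [0.758, 0.652, 0.001, 0.0]
wrist_force: [-0.1, -0.4, -0.1]
finger_gap: 0.911
```

```bash
python3 - <<'E'
from h import *
d=snap('wrist','w2'); S=snap('scene','s2')
s=env.get_state();print(s['tool_pos'],2*np.arctan2(s['ee_rot'][1],s['ee_rot'][0]),s['wrist_force'])
cv2.imwrite('pics/c6.png',cv2.resize(S['image'][100:220,260:360,::-1],None,fx=5,fy=5,interpolation=cv2.INTER_CUBIC))
E
```

```text
[0.52030324 0.21078549 0.01071075] 1.4204617548979903 [-0.42397873  0.72865097  0.51077868]
```

View pics/w2.png

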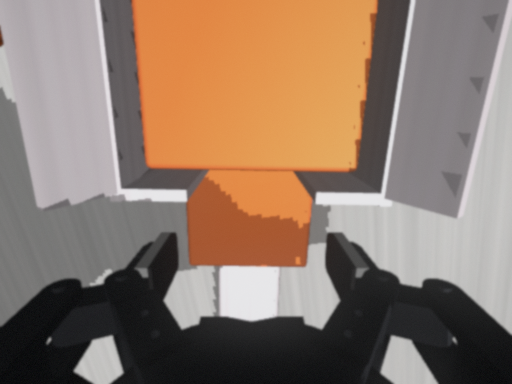

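View pics/c6.png

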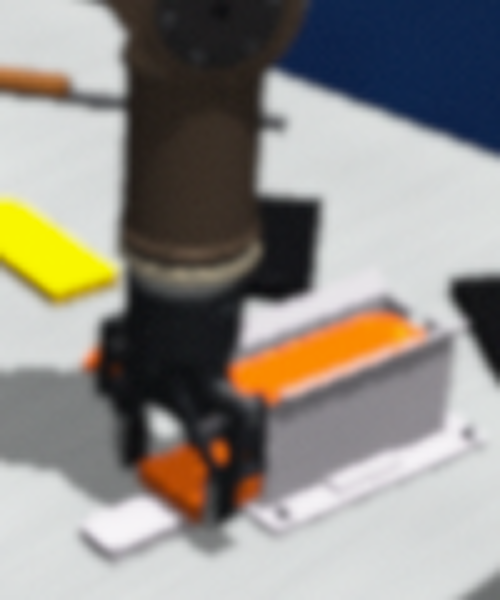

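>>> {"api": "arm_command", "payload": {
  "targets": [
    [[0,0,-4],0],
    [[0,0,0],0]
  ]
}}

```text
time: 3.77
tool_pos: [0.5196, 0.2104, 0.0055]
ee_rot: [0.758, 0.652, 0.0, 0.0]
wrist_force: [-0.8, -0.3, -0.1]
finger_gap: 0.914
```

>>> {"api": "arm_command", "payload": {
  "targets": [
    [[0,0,0],0],
    [[0,0,0],0],
    [[0,0,0],0],
    [[0,0,0],0],
    [[0,0,0],0],
    [[0,0,0],0]
  ],
  "jaw": 50,
  "newtons": 70
}}

```text
time: 4.27
tool_pos: [0.5194, 0.2104, 0.0059]
ee_rot: [0.758, 0.652, 0.0, 0.0]
wrist_force: [-2.0, -1.3, 6.9]
finger_gap: 0.684
```

>>> {"api": "arm_command", "payload": {
  "targets": [
    [[-0.6,-4,0],0],
    [[-1.2,-7.9,0],0],
    [[-1.2,-7.9,0],0],
    [[-1.2,-7.9,0],0],
    [[0,0,0],0]
  ]
}}

```text
time: 4.68
tool_pos: [0.5155, 0.1832, 0.0059]
ee_rot: [0.758, 0.652, 0.001, -0.0]
wrist_force: [-0.5, 3.0, 4.3]
finger_gap: 0.687
```

```bash
python3 - <<'E'
from h import *
d=snap('wrist','w3')
s=env.get_state();print(s['tool_pos'],s['wrist_force'],s['finger_gap'])
E
```

```text
[0.5154822  0.18311346 0.005843  ] [0.15334336 2.29484003 5.69267009] 0.6840951121287688
```

View pics/w3.png

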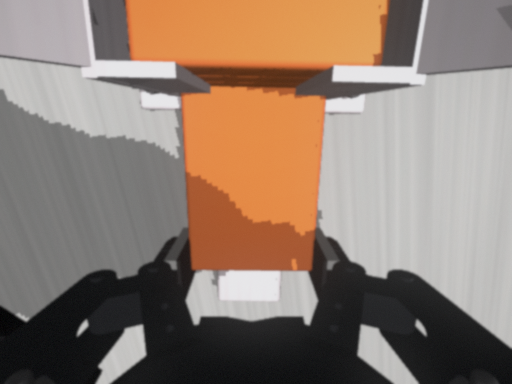

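>>> {"api": "arm_command", "payload": {
  "targets": [
    [[-1.2,-7.9,0],0],
    [[-1.2,-7.9,0],0],
    [[-1.2,-7.9,0],0],
    [[-1.2,-7.9,0],0],
    [[-1.2,-7.9,0],0],
    [[-1.2,-7.9,0],0],
    [[-1.2,-7.9,0],0],
    [[-1.2,-7.9,0],0],
    [[-1.2,-7.9,0],0],
    [[-0.8,-5,0],0],
    [[0,0,0],0],
    [[0,0,0],0]
  ]
}}

```text
time: 5.73
tool_pos: [0.5033, 0.1045, 0.0053]
ee_rot: [0.759, 0.651, -0.001, 0.001]
wrist_force: [-0.2, -2.6, 6.6]
finger_gap: 0.683
```

```bash
python3 - <<'E'
from h import *
d=snap('wrist','w4');S=snap('scene','s4');T=snap('top','t4')
s=env.get_state();print(s['tool_pos'],s['wrist_force'],s['finger_gap'])
cv2.imwrite('pics/c7.png',cv2.resize(S['image'][130:230,245:360,::-1],None,fx=6,fy=6,interpolation=cv2.INTER_CUBIC))
E
```

```text
[0.50332336 0.1044968  0.00522547] [-0.22750065 -3.60131287  7.53966644] 0.6864938246093203
```

View pics/w4.png

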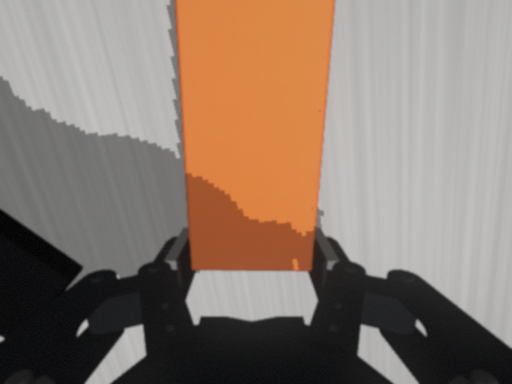

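View pics/c7.png

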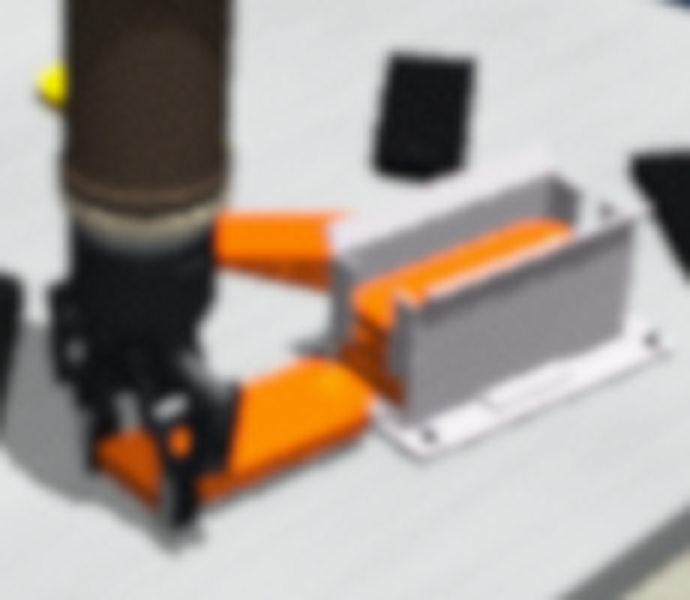

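>>> {"api": "arm_command", "payload": {
  "targets": [
    [[0,0,0],0],
    [[0,0,0],0],
    [[0,-2,3],0],
    [[0,-5,6],0],
    [[0,-5,8],0],
    [[0,-5,8],0],
    [[0,0,0],0],
    [[0,0,0],0]
  ],
  "newtons": 100
}}

```text
time: 6.55
tool_pos: [0.504, 0.0889, 0.0309]
ee_rot: [0.759, 0.652, 0.0, 0.0]
wrist_force: [-0.4, -0.3, -2.2]
finger_gap: 0.673
```

```bash
python3 - <<'E'
from h import *
d=snap('wrist','w5');S=snap('scene','s5')
s=env.get_state();print(s['tool_pos'],s['wrist_force'],s['torque'],s['finger_gap'])
cv2.imwrite('pics/c8.png',cv2.resize(S['image'][130:230,245:360,::-1],None,fx=6,fy=6,interpolation=cv2.INTER_CUBIC))
E
```

```text
[0.50347104 0.0895095  0.03030865] [-0.4005277  -0.42848832 -2.6493745 ] [-0.08319319  0.04215911  0.06657846] 0.6751626460870456
```

View pics/w5.png

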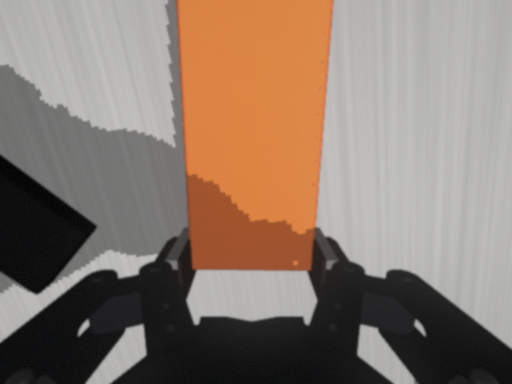

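View pics/c8.png

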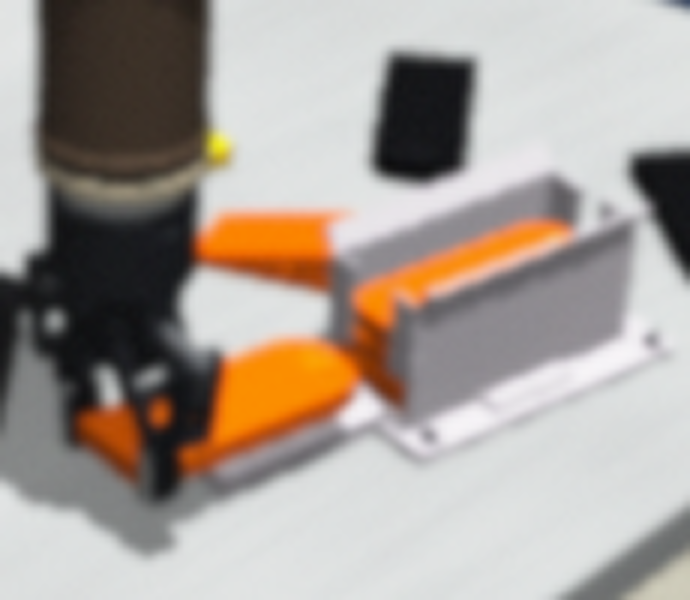

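>>> {"api": "arm_command", "payload": {
  "targets": [
    [[0,-14,16],0],
    [[0,-14,16],0],
    [[0,-14,16],0],
    [[0,-14,17],0],
    [[4,-14,0],-0.09],
    [[4,-14,0],-0.09],
    [[4,-14,0],-0.09],
    [[4,-14,0],-0.09],
    [[4,-14,0],-0.09],
    [[4,-14,0],-0.09],
    [[4,-14,0],-0.09],
    [[4,-14,0],-0.09]
  ]
}}

```text
time: 7.65
tool_pos: [0.5354, -0.0787, 0.0949]
ee_rot: [0.94, 0.341, -0.0, -0.0]
wrist_force: [-0.3, 0.4, -2.3]
finger_gap: 0.673
```

>>> {"api": "arm_command", "payload": {
  "targets": [
    [[6,-14,0],-0.09],
    [[6,-14,0],-0.09],
    [[6,-14,0],-0.09],
    [[6,-14,0],-0.09],
    [[6,-14,0],-0.09],
    [[6,-14,0],-0.09],
    [[6,-14,0],-0.08],
    [[6,-14,0],-0.08],
    [[0,0,0],0],
    [[0,0,0],0],
    [[0,0,0],0]
  ]
}}

```text
time: 8.57
tool_pos: [0.5832, -0.1892, 0.0948]
ee_rot: [1.0, 0.002, -0.001, -0.0]
wrist_force: [-0.5, 0.7, -2.0]
finger_gap: 0.675
```

```bash
python3 - <<'E'
from h import *
d=snap('wrist','w6');S=snap('scene','s6');T=snap('top','t6')
s=env.get_state();print(s['tool_pos'],2*np.arctan2(s['ee_rot'][1],s['ee_rot'][0]),s['wrist_force'],s['finger_gap'],s['joints'])
cv2.imwrite('pics/c9.png',cv2.resize(S['image'][190:330,170:330,::-1],None,fx=4.5,fy=4.2,interpolation=cv2.INTER_CUBIC))
E
```

```text
[ 0.58330198 -0.18919935  0.09515787] 0.0028321288882494212 [ 0.16941505  1.22157964 -1.69722085] 0.674226750802874 [ 0.36805824  0.5646159  -0.20572437  1.73589958  0.14446405  0.85646741
 -1.46948564]
```

View pics/w6.png

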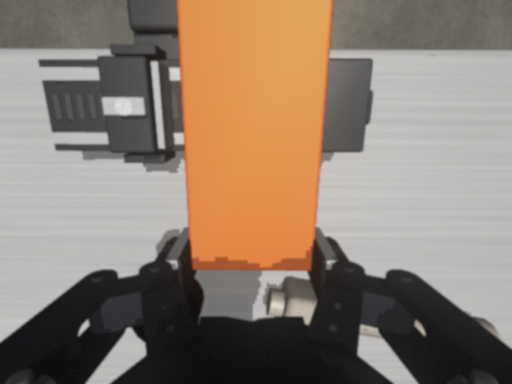

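View pics/c9.png

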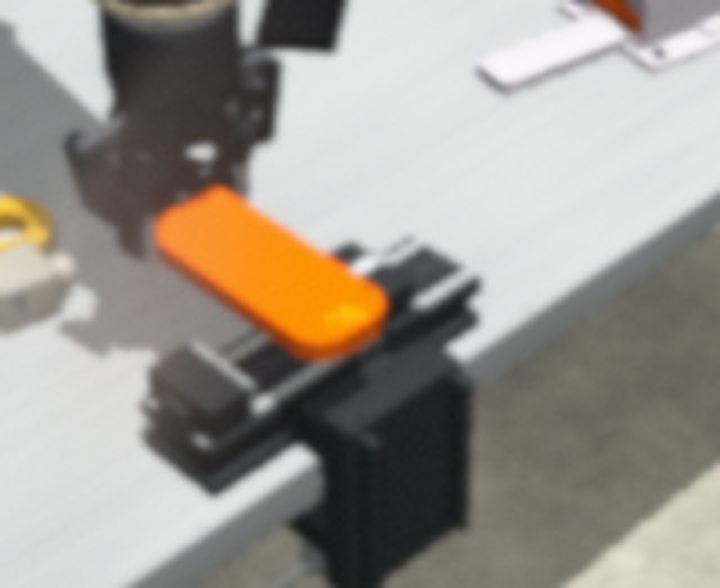

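View pics/t6.png

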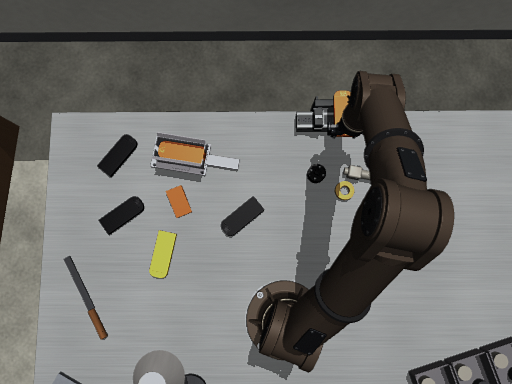

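```bash
python3 - <<'E'
from h import *
T=load('top0');W=load('w6')
a=cv2.imread('pics/top0.png');cv2.imwrite('pics/c10.png',cv2.resize(a[150:215,300:415],None,fx=6,fy=6,interpolation=cv2.INTER_CUBIC))
print(ray(T,343,180,.04),ray(T,345,166,.04),ray(T,362,180,.04))
# clamp in wrist: fixed jaw corners, z .066 ; slide face
for u,v in [(372,60),(362,151)]: print(ray(W,u,v,.066))
for u,v in [(150,60),(155,153)]: print(ray(W,u,v,.071))
for X in ([.654-.027,-.1772-.05,.066],[.654+.027,-.1772-.05,.066],[.627,-.1772+.045,.071],[.681,-.1772+.045,.071],[.627,-.1772+.077,.071],[.681,-.1772+.077,.071]):print(proj(W,X))
p=.095+.0088
for X in ([.508,-.219,p+.016],[.508,-.159,p+.016]): print(proj(W,X))
for q in [(192,270),(312,270)]:print(ray(W,*q,p+.016))
E
```

```text
[ 0.44765976 -0.19774653  0.04      ] [ 0.49458976 -0.20606837  0.04      ] [ 0.44736407 -0.26018905  0.04      ]
[ 0.68128948 -0.25761491  0.066     ]
[ 0.62951131 -0.25771981  0.066     ]
[ 0.68028362 -0.13294124  0.071     ]
[ 0.62873877 -0.13086304  0.071     ]
(np.float64(312.5398478904474), np.float64(154.92661503432527))
(np.float64(318.4885346017109), np.float64(60.45967051443057))
(np.float64(157.47499398801466), np.float64(155.86779451194838))
(np.float64(148.53008075469734), np.float64(58.58335322095181))
(np.float64(104.69813212496314), np.float64(155.75505875021355))
(np.float64(90.62486153454591), np.float64(58.48093286627139))
(np.float64(304.74400685059175), np.float64(383.6222363799112))
(np.float64(196.5624112133407), np.float64(383.29828574297983))
[ 0.5793045  -0.16054467  0.1198    ]
[ 0.57947345 -0.21857955  0.1198    ]
```

View pics/c10.png

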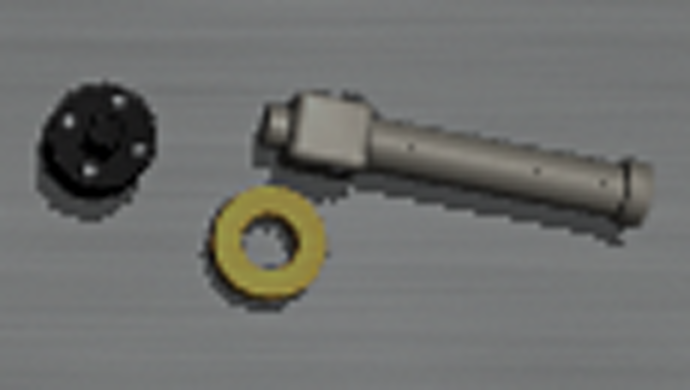

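>>> {"api": "arm_command", "payload": {
  "targets": [
    [[0,-3,0],0],
    [[0,0,-15],0],
    [[0,0,-20],0],
    [[0,0,-12],0],
    [[0,0,-6],0],
    [[0,0,-4],0],
    [[0,0,-2],0],
    [[0,0,0],0],
    [[0,0,0],0]
  ]
}}

```text
time: 9.47
tool_pos: [0.584, -0.1935, 0.0369]
ee_rot: [1.0, 0.0, 0.0, 0.0]
wrist_force: [-0.0, -0.6, -1.6]
finger_gap: 0.678
```

```bash
python3 - <<'E'
from h import *
d=snap('wrist','w7');S=snap('scene','s7')
s=env.get_state();print(s['tool_pos'],2*np.arctan2(s['ee_rot'][1],s['ee_rot'][0]),s['wrist_force'],s['torque'],s['finger_gap'])
cv2.imwrite('pics/c11.png',cv2.resize(S['image'][220:320,190:300,::-1],None,fx=6,fy=6,interpolation=cv2.INTER_CUBIC))
E
```

```text
[ 0.5840705  -0.19347834  0.0370644 ] 0.0007264520292528646 [ 1.18256995 -1.13639607 -2.19730655] [0.04565992 0.11375595 0.03205395] 0.6766015792042525
```

View pics/c11.png

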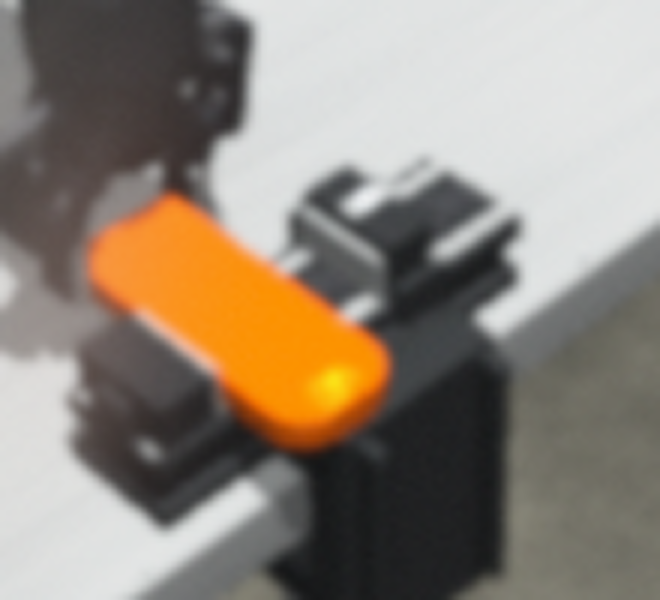

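View pics/w7.png

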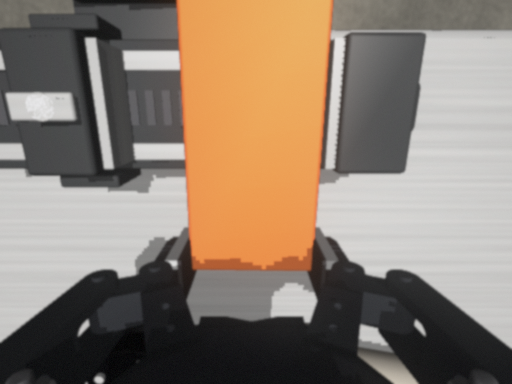

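>>> {"api": "arm_command", "payload": {
  "targets": [
    [[0,0,-2],0],
    [[0,0,-2],0],
    [[0,0,-1],0],
    [[0,0,0],0],
    [[0,0,0],0]
  ]
}}

```text
time: 9.98
tool_pos: [0.5837, -0.1935, 0.0318]
ee_rot: [1.0, 0.0, 0.0, 0.0]
wrist_force: [-2.3, -0.1, 4.3]
finger_gap: 0.674
```

>>> {"api": "arm_command", "payload": {
  "targets": [
    [[0,0,-1],0],
    [[0,0,0],0],
    [[0,0,0],0]
  ]
}}

```text
time: 10.23
tool_pos: [0.5837, -0.1935, 0.0313]
ee_rot: [1.0, 0.0, 0.0, 0.0]
wrist_force: [-4.5, 1.3, 9.9]
finger_gap: 0.676
```

>>> {"api": "arm_command", "payload": {
  "targets": [
    [[0,0,0],0],
    [[0,0,0],0],
    [[0,0,0],0],
    [[0,0,0],0],
    [[0,0,0],0]
  ],
  "jaw": 76
}}

```text
time: 10.65
tool_pos: [0.5835, -0.1933, 0.0302]
ee_rot: [1.0, 0.0, -0.0, -0.0]
wrist_force: [-0.5, -0.2, -0.2]
finger_gap: 0.891
```

```bash
python3 - <<'E'
from h import *
d=snap('wrist','w8')
s=env.get_state();print(s['tool_pos'],s['wrist_force'],s['finger_gap'])
E
```

```text
[ 0.58353574 -0.19339014  0.03017134] [ 0.2762815  -0.1320025  -0.43147696] 0.88782087071991
```

View pics/w8.png

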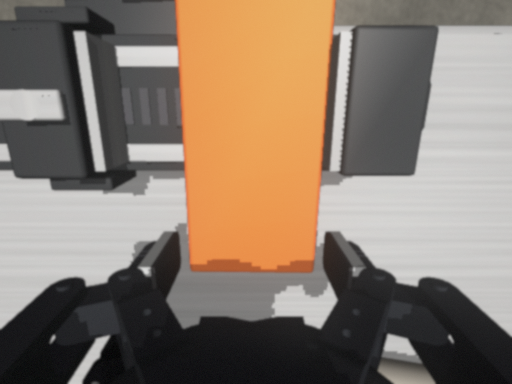

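>>> {"api": "arm_command", "payload": {
  "targets": [
    [[0,0,5],0],
    [[0,0,15],0],
    [[0,0,30],0],
    [[0,0,30],0],
    [[0,0,30],0],
    [[0,0,0],0]
  ]
}}

```text
time: 11.2
tool_pos: [0.587, -0.194, 0.1469]
ee_rot: [1.0, 0.0, 0.005, 0.001]
wrist_force: [0.7, -0.7, 0.3]
finger_gap: 0.887
```

>>> {"api": "arm_command", "payload": {
  "targets": [
    [[5,10,0],0.12],
    [[5,10,0],0.12],
    [[5,10,0],0.12],
    [[5,10,0],0.12],
    [[5,10,0],0.12],
    [[5,10,0],0.12],
    [[6,10,0],0.12],
    [[6,10,0],0.12],
    [[6,10,0],0.12],
    [[6,10,0],0.12],
    [[6,10,0],0.12],
    [[6,10,0],0.12]
  ],
  "jaw": 0,
  "newtons": 60
}}

```text
time: 12.2
tool_pos: [0.6498, -0.073, 0.1405]
ee_rot: [0.75, 0.662, 0.0, 0.0]
wrist_force: [0.4, 1.2, -0.1]
finger_gap: -0.001
```

>>> {"api": "arm_command", "payload": {
  "targets": [
    [[4,10,0],0.12],
    [[0,0,0],0.01],
    [[0,0,0],0],
    [[0,0,0],0]
  ]
}}

```text
time: 12.53
tool_pos: [0.6532, -0.0644, 0.1402]
ee_rot: [0.709, 0.705, -0.0, 0.0]
wrist_force: [1.0, -0.7, -0.3]
finger_gap: 0.002
```

```bash
python3 - <<'E'
from h import *
d=snap('wrist','w9');S=snap('scene','s9');T=snap('top','t9')
s=env.get_state();print(s['tool_pos'],2*np.arctan2(s['ee_rot'][1],s['ee_rot'][0]),s['wrist_force'],s['finger_gap'])
cv2.imwrite('pics/c12.png',cv2.resize(S['image'][200:320,180:310,::-1],None,fx=5,fy=5,interpolation=cv2.INTER_CUBIC))
cv2.imwrite('pics/c13.png',cv2.resize(T['image'][80:200,130:390,::-1],None,fx=3,fy=3,interpolation=cv2.INTER_CUBIC))
E
```

```text
[ 0.65330242 -0.06447311  0.14035667] 1.5675094139101333 [-0.16313461  0.75973674 -0.26593663] 0.0007149989535068245
```

View pics/c12.png

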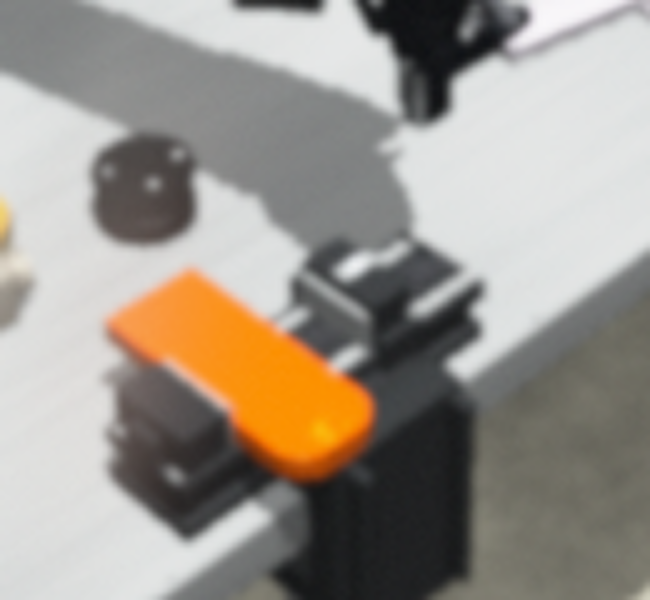

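View pics/c13.png

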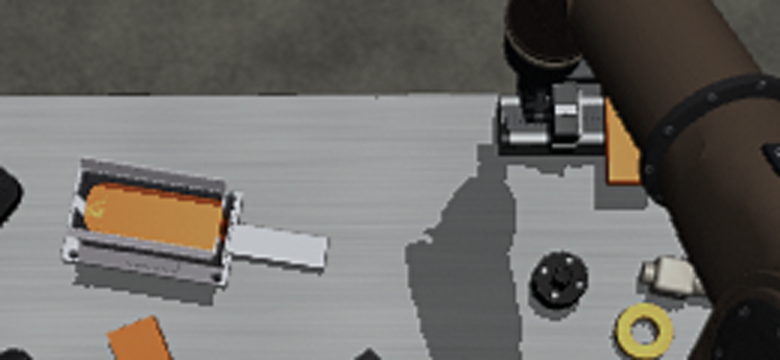

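>>> {"api": "arm_command", "payload": {
  "targets": [
    [[0,2,-25],0],
    [[0,0,-25],0],
    [[0,0,-22],0],
    [[0,0,-12],0],
    [[0,0,-7],0],
    [[0,0,0],0]
  ]
}}

```text
time: 13.18
tool_pos: [0.6528, -0.0617, 0.0482]
ee_rot: [0.707, 0.707, -0.001, -0.001]
wrist_force: [0.2, 0.6, 0.2]
finger_gap: 0.0
```

>>> {"api": "arm_command", "payload": {
  "targets": [
    [[0,-5,0],0],
    [[0,-5,0],0],
    [[0,-4,0],0],
    [[0,-4,0],0],
    [[0,-4,0],0],
    [[0,-4,0],0],
    [[0,-4,0],0]
  ]
}}

```text
time: 13.77
tool_pos: [0.6536, -0.0919, 0.0495]
ee_rot: [0.707, 0.707, 0.0, 0.0]
wrist_force: [-0.3, 7.4, 1.6]
finger_gap: -0.001
```

```bash
python3 - <<'E'
from h import *
S=snap('scene','s10')
s=env.get_state();print(s['tool_pos'],2*np.arctan2(s['ee_rot'][1],s['ee_rot'][0]),s['wrist_force'],s['finger_gap'])
cv2.imwrite('pics/c14.png',cv2.resize(S['image'][200:320,180:310,::-1],None,fx=5,fy=5,interpolation=cv2.INTER_CUBIC))
E
```

```text
[ 0.65363296 -0.09256759  0.04947473] 1.5697389070181542 [-0.08015397 -0.39607191  0.19583468] -0.00020455690040270034
```

View pics/c14.png

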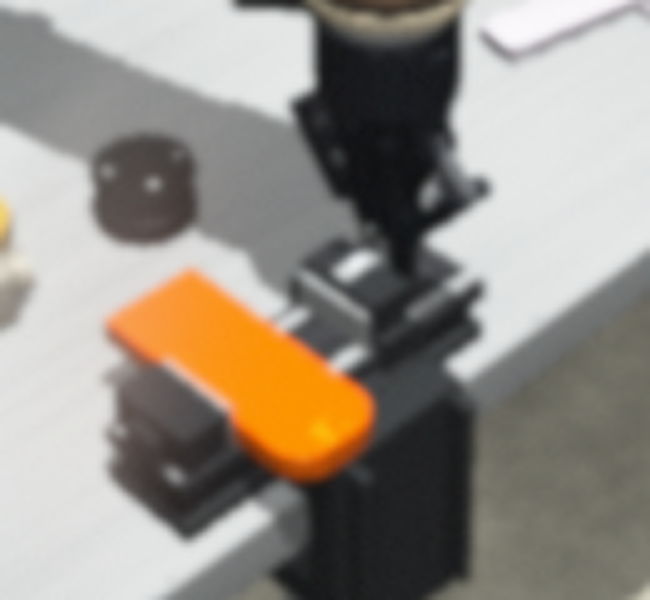

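>>> {"api": "arm_command", "payload": {
  "targets": [
    [[0,-3,0],0],
    [[0,-3,0],0],
    [[0,-3,0],0],
    [[0,-3,0],0],
    [[0,-3,0],0],
    [[0,-3,0],0],
    [[0,-2,0],0],
    [[0,-2,0],0],
    [[0,-2,0],0],
    [[0,-2,0],0]
  ]
}}

```text
time: 14.65
tool_pos: [0.6536, -0.1176, 0.0494]
ee_rot: [0.707, 0.707, 0.0, 0.0]
wrist_force: [-0.7, 4.6, 2.7]
finger_gap: -0.001
```

>>> {"api": "arm_command", "payload": {
  "targets": [
    [[0,-1,0],0],
    [[0,-1,0],0],
    [[0,-1,0],0]
  ]
}}

```text
time: 14.9
tool_pos: [0.6536, -0.1204, 0.0493]
ee_rot: [0.707, 0.707, 0.0, 0.0]
wrist_force: [0.3, 4.3, 2.8]
finger_gap: 0.002
```

>>> {"api": "arm_command", "payload": {
  "targets": [
    [[0,-1,0],0],
    [[0,-1,0],0]
  ]
}}

```text
time: 15.07
tool_pos: [0.6537, -0.1216, 0.0494]
ee_rot: [0.707, 0.707, 0.0, -0.0]
wrist_force: [0.1, 7.9, 3.3]
finger_gap: -0.003
```

```bash
python3 - <<'E'
from h import *
S=snap('scene','s11')
s=env.get_state();print(s['tool_pos'],s['wrist_force'])
cv2.imwrite('pics/c15.png',cv2.resize(S['image'][230:310,190:290,::-1],None,fx=7,fy=7,interpolation=cv2.INTER_CUBIC))
E
```

```text
[ 0.65363997 -0.12165837  0.04940204] [-1.07640611  6.38634014  3.81657554]
```

View pics/c15.png

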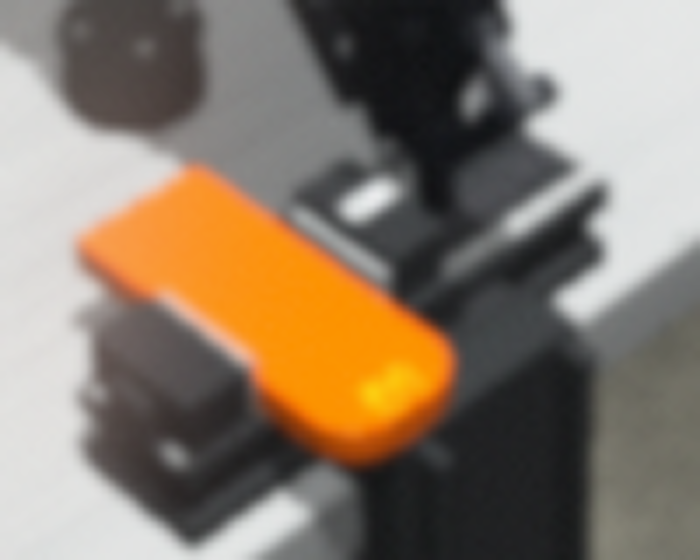

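>>> {"api": "arm_command", "payload": {
  "targets": [
    [[0,-1,0],0],
    [[0,-1,0],0],
    [[0,0,0],0]
  ]
}}

```text
time: 15.37
tool_pos: [0.6536, -0.1217, 0.0494]
ee_rot: [0.706, 0.708, 0.001, -0.001]
wrist_force: [-1.4, 10.0, 3.0]
finger_gap: 0.001
```

>>> {"api": "arm_command", "payload": {
  "targets": [
    [[0,-2,0],0],
    [[0,-2,0],0],
    [[0,0,0],0]
  ]
}}

```text
time: 15.62
tool_pos: [0.6536, -0.1217, 0.0494]
ee_rot: [0.706, 0.709, 0.003, -0.003]
wrist_force: [-1.7, 18.4, 3.7]
finger_gap: 0.003
```

>>> {"api": "arm_command", "payload": {
  "targets": [
    [[0,-2,0],0],
    [[0,-2,0],0],
    [[0,0,0],0],
    [[0,0,0],0]
  ]
}}

```text
time: 15.95
tool_pos: [0.6535, -0.1218, 0.0495]
ee_rot: [0.705, 0.71, 0.004, -0.004]
wrist_force: [-1.7, 27.1, 3.8]
finger_gap: 0.001
```

>>> {"api": "arm_command", "payload": {
  "targets": [
    [[0,4,0],0],
    [[0,6,0],0],
    [[0,10,0],0],
    [[0,12,0],0],
    [[0,10,10],0],
    [[0,0,30],0],
    [[0,5,35],0],
    [[0,20,35],0],
    [[-10,30,20],0],
    [[-20,30,0],0],
    [[-20,30,0],0],
    [[-20,30,0],0]
  ]
}}

```text
time: 16.95
tool_pos: [0.5828, 0.0562, 0.1806]
ee_rot: [0.707, 0.707, 0.0, 0.001]
wrist_force: [-0.4, 0.4, -0.5]
finger_gap: -0.0
```

>>> {"api": "arm_command", "payload": {
  "targets": [
    [[-25,30,0],0],
    [[-25,30,0],0],
    [[-25,30,0],0],
    [[-25,30,0],0],
    [[0,0,0],0],
    [[0,0,0],0]
  ]
}}

```text
time: 17.45
tool_pos: [0.4822, 0.177, 0.1805]
ee_rot: [0.705, 0.709, 0.0, 0.001]
wrist_force: [1.5, 0.7, 0.6]
finger_gap: -0.001
```

```bash
python3 - <<'E'
from h import *
S=snap('scene','s12');T=snap('top','t12')
s=env.get_state();print(s['tool_pos'],s['wrist_force'],s['time'])
cv2.imwrite('pics/c16.png',cv2.resize(S['image'][230:310,190:290,::-1],None,fx=7,fy=7,interpolation=cv2.INTER_CUBIC))
cv2.imwrite('pics/c17.png',cv2.resize(T['image'][80:150,285:370,::-1],None,fx=8,fy=8,interpolation=cv2.INTER_CUBIC))
cv2.imwrite('pics/c18.png',cv2.resize(S['image'][150:220,265:365,::-1],None,fx=7,fy=7,interpolation=cv2.INTER_CUBIC))
E
```

```text
[0.48413685 0.17411025 0.17981822] [ 0.06237406 -0.01608652 -0.13180065] 17.55
```

View pics/c16.png

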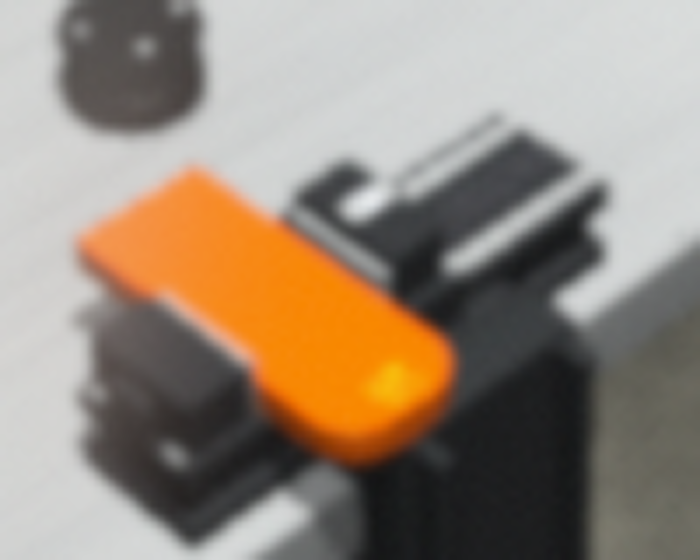

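View pics/c17.png

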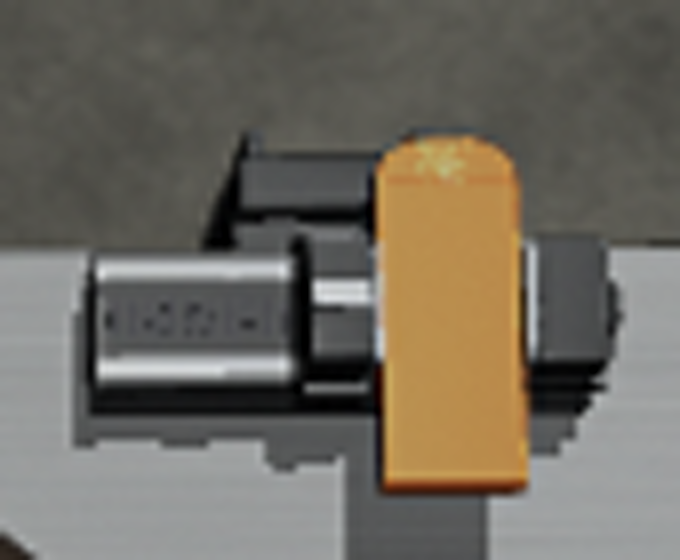

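View pics/c18.png

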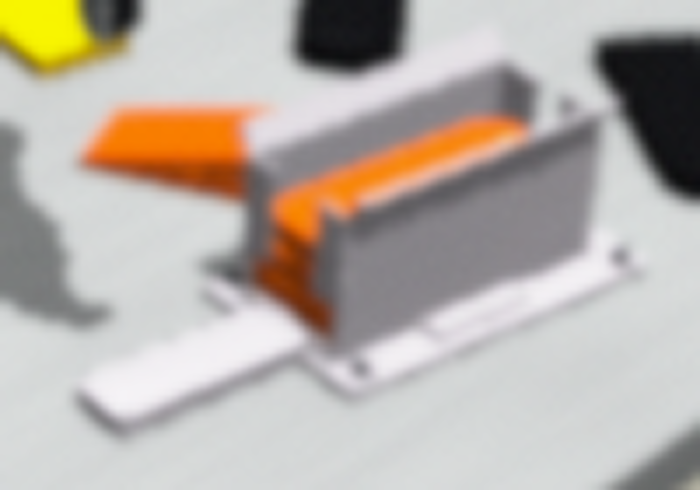

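View pics/t12.png

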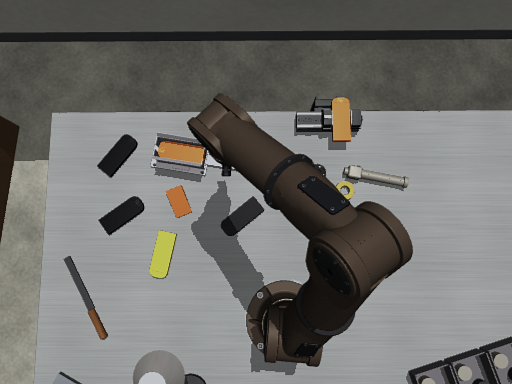

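```bash
python3 - <<'E'
from h import *
T=load('t12');S=load('s12')
im=cv2.cvtColor(T['image'],cv2.COLOR_RGB2HSV)
m=((im[...,0]>8)&(im[...,0]<22)&(im[...,1]>110)&(im[...,2]>90)).astype(np.uint8)
m[:,:325]=0;m[:,360:]=0;m[:85]=0;m[143:]=0
L=[];Rr=[]
g=T['image'].astype(float);sat=g[...,0]-g[...,2]
for v in range(103,137):
    row=sat[v,325:360];h=row.max()/2
    i=np.where(row>h)[0];a,b=i[0],i[-1]
    l=325+a-1+(h-row[a-1])/(row[a]-row[a-1]); r=325+b+(row[b]-h)/(row[b]-row[b+1])
    L.append(ray(T,l,v,.056)[:2]);Rr.append(ray(T,r,v,.056)[:2])
for P in (np.array(L),np.array(Rr)):
    k=np.polyfit(P[:,0],P[:,1],1);print('yaw',k[0],'y at .654',np.polyval(k,.654))
ys,xs=np.where(m);print(ray(T,xs.mean(),ys.max()+.5,.056),ray(T,xs.mean(),ys.min()-.5,.056))
# scene: blank top corners square end crop px -> 
f=lambda u,v:((u+.5)/7-.5+190,(v+.5)/7-.5+230)
for q in [(78,240),(195,167)]: print(ray(S,*f(*q),.056))
# predicted corners
for X in ([.579,-.1972+.03,.056],[.579,-.1972-.03,.056]): 
    u=proj(S,X);print((u[0]-190)*7,(u[1]-230)*7)
E
```

```text
yaw -0.0019296817469914762 y at .654 -0.16597170383899057
yaw -0.003999476335593999 y at .654 -0.22474822376801726
[ 0.57713754 -0.19270583  0.056     ] [ 0.72882776 -0.19814416  0.056     ]
[ 0.57764409 -0.22149112  0.056     ]
[ 0.57721077 -0.1642085   0.056     ]
189.10840864487636 169.90887653490273
65.24969613597469 246.22120151018385
```

```bash
python3 -c "
from h import *
print(env.hand_in()); print(env.get_state()['time'])"
```

```text
the job is handed in; nothing more can be done
None
the job is handed in; nothing more can be done
```

The heel-lift blank is clamped in the bench clamp, and I handed the job in after about 17.6 s of the 54 s. No verdict was reported.

**What I did:**
- I gripped the bottom blank by its protruding square end and drew it about 107 mm straight out through the gate. The other three blanks dropped and stayed in the magazine.
- I lifted the blank level, turned it heel outward, and set it on the bed until the wrist force showed contact, then released it.
- I pushed the sliding jaw with closed fingers until it stopped moving. It stayed put as the force rose from 10 to 27 N. I then backed off and moved the arm clear.

**Last checks (from images taken just before hand-in):**

| Check | Result |
|---|---|
| Blank yaw | about -0.003 rad |
| Blank centre on the bed | x about -1 mm, y about -18 mm (nominal -20, calibration good to about 2 mm) |
| Heel end | about 75 mm past mid-bed, over the bench edge |
| Other three blanks | in the magazine, one thickness lower |
| Bystanders | look unmoved where visible; the coupling was partly hidden by the arm in the last top view |

- **Not measured:** I did not measure the jaw travel directly. I infer about 50 mm from the firm stop on the 60 mm blank. Flatness and blank 2's height were judged only by eye in the scene picture.
- **Disagreement:** one scene-camera check put the square-end corners about 1–2 pixels (3–4 mm) from where I predicted, mostly in y. The top view, however, agreed with the final position.

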